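# Wedge a carving blank tight in its holding jig

## Robot

A 6-joint arm with a two-finger parallel gripper is mounted at the origin on the work surface. World frame = base frame: x ahead of the robot, y to its left, z up, the work surface at z = 0. Lengths are in m, angles in degrees, forces in N, time in s.
With the tool pointing down it reaches from about 0.35 to 0.875 m from the base axis. Payload 4.2 kg.
Tool frame: the origin (TCP) lies on the centre line of the jaws, within the pads' length; the fingertips stand 8 mm ahead of it and the grasp point (between the pads) lies 11 mm behind it; z points along the fingers, y is the direction in which the jaws open and shut (so a half turn about z gives the same grasp; the last joint's range is limited). The gripper opens to 87 mm and grips with 3 to 60 N. Pads are 19 mm wide; open, the fingers measure 117 mm over their backs; the gripper's body (75 mm by 190 mm) begins 51 mm behind the grasp point.
Start: joints at [87.239, 22.042, 0.453, 0, -68.411, -14.817], TCP at [0.189, 0.596, 0.231] pointing down, gripper open.
Joint ranges: [-179.83, 179.83], [-69.29, 118.12], [-61.27, 80.66], [-181.25, 117.63], [-171.15, -9.14], [-177.46, 177.46]. Speed limits (degrees/s): [159.86, 159.86, 180, 180, 180, 180].

## Interface

Orientations are given as a 3x3 rotation matrix whose columns are the frame's x, y, z axes.
In Python, from station import sense, capture, finish_job, recognise gives the robot as it stands.
- The arm moves only by the tool apply_moves, never from a script. Its argument "plan" is a list that holds one entry, the list of rows, each a list of 7 numbers: the opening in per cent of the stroke, from 0 (shut) to 100 (fully open), then the shift along the world's x, y, z in units of 25 mm (1.0 is 25 mm), then the turn, a rotation vector about the world's x, y, z in rad. A call has 1 to 12 rows; each row shifts and turns the pose as measured when the row begins; what a row does not reach is not made up. A row lasts 1/12 s, in which the tool goes at most 41.7 mm and 7.16 degrees, less where a joint would pass 70% of its speed; a pose out of reach is approached as far as the arm can. A call is refused whole if a number of a shift passes 1 or a number of a turn 0.125, either way. A call with a gripper value outside its range is refused whole. The fingers move at their own pace and stop on an object; the grip force is fixed at half the most. Time passes only in rows, so rows that do not move let the fingers close. It gives the time, the measured TCP pose, the force and the opening at its end, in the units of the state.
- sense(): the state, without advancing time (a new reading comes with each control period).
- capture(name): name is "side" or "top" or "wrist"; returns a dict with "pixels" (384x512x3 uint8, red, green, blue), "depth" (384x512 float32, m along the optical axis (not along the pixel's ray), 0 where there is no reading), "mtx" (3x3 intrinsics, pixels), "R" (3x3) and "t" (3): a world point X has camera coordinates R X + t; the wrist camera has in their place "mount" (4x4, takes a point from camera to tool coordinates, whose origin is the TCP and whose axes are the flange's). Camera axes: x right, y down, z forward; pixel columns grow to the right and rows downward; lengths in m; the calibration is good to about 2 mm. A picture is of the moment at which its call begins: read the wrist's pose just before it.
- finish_job(): hands the job in, once; it reports no verdict.
Trained networks look in a picture, given as the dict that the camera call returned (one of the last four; its "shot" number tells which), for a name from the list of things; names that differ only in an ending like _2 or _b are one class to them, and where a whole thing is asked for, a point or a joint stands for the part that bears it (a point fixed in the world has none). Each returns a list of dicts, best first, with "score" (0 to 1); they miss things now and then, are a little off and sometimes report something else, mostly with a low value. They report only what shows in the picture. A call takes as long as a camera call. They do not tell look-alikes from the thing itself.
- recognise(label, picture): "at" ([x, y, z] in m, in the coordinates of the camera as it stood for that picture, good to about 4 mm: the middle of the surface that is visible of it).
The state is a dict: "time_s": time; "joints": joint angles; "joint_velocities": joint speeds; "effort": joint torques, N m; "tcp_pos": TCP position; "ee_rot": TCP orientation; "wrist_force": force on the tool from outside, world axes, zero at the start; "moment": the same for the moment, N m; "gripper_width": opening from 0.0 (shut) to 1.0 (fully open).
Only numpy, scipy, OpenCV 4.12 (cv2) and the standard library are available. Lean on these libraries where they do the work, as an engineer would, in place of code of your own. Each camera call takes 0.05 s, during which the arm holds its last target.

## Task

Slide the pale carving blank fully home against the far stop of the holding jig. Then lay the red-ended wedge flat on the blank and push it, thin end first, straight in under the middle of the blue sprung bar until it jams tight and stays jammed when let go, but do not force it: the bar can split and the soft blank bruises. Leave the other things on the bench alone.

Things in the scene. Friction and masses are not known exactly. Their poses are not given: they have to be found in the camera images.
- jig: Holding jig fixed to the bench. Origin: bench top, under the middle of the blue bar; x along the jig, the way blank and wedge are pushed; z up. Board 270 x 144 x 18 thick (x=-175 to 95). Side fences (tops z=34) leave the blank 4 mm play each side. Steel posts, 12 thick, at x=0, y=+-65.5, up to z=116, carry the blue bar: 148 wide, 30 deep (x=-15 to 15), 15 thick.
- mouth (a point): Where the wedge goes in: middle of the bar's near edge, at the height of the blank's top (jig x=-15, y=0, z=48); fixed to the jig. The bar's height is set by hand, NOT measured: its underside is 13 to 21.5 above this point, its dark steel yoke's top 35 above that. Springs hold the bar down: it yields up, 30 N per mm, 8 mm at most. So the jam must be felt; the bar splits above 20 N from the wedge.
- stop (a point): Middle of the face of the jig's far stop (jig x=75, z=29), fixed to the jig; the stop's top is at z=40.
- blank: Loose pale wooden blank, 180 (x) x 110 (y) x 30 high, about 0.3 kg (a push of 2 to 9 N slides it), on the jig's board between the fences, passing under the bar; two pencil lines along it. Origin: centre of underside; x along its length, away from the robot. Soft: bruised if the wedge is pressed on it with over 30 N. It starts 20 to 55 mm short of the stop; home, its origin is at jig x=-15, z=18, its top at z=48.
- wedge: Loose dark wooden wedge, thick end red, 140 (x) x 30 (y), 0.08 kg, lying flat on the bench left or right of the jig. Origin: centre of underside; x points to the thin end, 8 high at x=70. The top rises 1 in 6 to 24.7 at x=-30; from there to x=-70 it is a level red block. Wood friction about 0.6 (0.45 to 0.75): it locks itself. Tight = bar presses it with over 4 N once let go.
- grip (a point): Middle of the wedge's red block, 12.5 above its underside, 48 behind its origin: grip here across the 30 mm width. As the wedge jams, the push needed is about 1.4 (1.1 to 1.7) times the bar's force on it: more if you also press down. A level push of about 18 N makes it tight; over 22 N may split the bar. Keep it flat on the blank, not held up, while pushed.
- tip (a point): Middle of the wedge's thin end, 4 above its underside, 70 ahead of its origin.
- spacer: Loose pale flat wooden strip 120 x 40 x 18, beside the jig on the other side from the wedge; leave alone. Origin: centre of its underside.
- mallet: Round wooden carving mallet standing on its head, 92 diameter, 200 tall; leave alone. Origin: centre of its underside.
- gouge_a: Carving gouge lying on the bench, about 225 long, 24 high, x to the blade; leave alone.
- gouge_b: Narrow carving gouge, about 225 long, 24 high, x to the blade; leave alone.
- brush: Bench brush lying on the bench; leave alone.
- oil: Amber bottle, 56 diameter, 140 tall; leave alone. Origin: centre of its underside.
- rosette: Carved round wooden rosette, 100 diameter, 25 high; leave alone. Origin: centre of its underside.
There are look-alikes about, which are no part of the job. What is shaped like the wedge but turquoise is not meant. Leave any green look-alike of the blank alone.

How it is judged (in metres and radians):
On the way, in this order (a step that is already met when the one before it is completed fails the run):
1. the blank is home against the far stop (within 3.5 mm), before the wedge is pressed under the bar (x of blank in the frame of jig above -0.0185 m and contact force between wedge and jig below 1 N), for 0.2 s.
2. the wedge is jammed under the bar, flat on the blank: bar and blank both press on it (contact force between wedge and jig above 4 N and contact force between wedge and blank above 4 N and y of wedge in the frame of jig between -0.03 and 0.03 m and z of wedge in the frame of jig between 0.044 and 0.054 m and angle between the x axis of wedge and the x axis of jig, either way round below 0.2 rad), for 0.2 s.
At the end, for the whole second after the job is handed in: Blank within 3.5 mm of the far stop; wedge let go, at rest, flat on the blank (origin 44 to 54 mm above the bench), within 30 mm of the bar's middle and 0.2 rad of the jig's length, jammed: it presses on bar and blank with more than 4 N each (all of step 2 and x of blank in the frame of jig above -0.0185 m and linear speed of each of wedge, blank below 0.005 m/s); the robot touches nothing.
It fails at once if the wedge is forced: it presses on the jig with more than 20 N (contact force between wedge and jig above 20 N).
It fails at once if the wedge is ground into the blank: it presses on it with more than 30 N (contact force between wedge and blank above 30 N).
It fails at once if another thing on the bench is moved by more than 20 mm (distance of any of spacer, mallet, gouge_a, gouge_b, brush, oil, rosette from where it was at the start of the episode above 0.02 m).
It also fails if it takes over 72 s, if anything falls off the work surface, if the arm or the gripper's body presses on something with over 40 N, if the wrist force passes 120 N, or if a joint passes its speed limit or range.

## Working session

There is one attempt and no reset: what is moved stays moved. The work goes in short steps, Python scripts to look and compute and a tool call to move; the robot and the scene stay as the last step left them, time stands still between calls to the robot, and variables do not carry over. Pictures are saved under pics/ and viewed, and the job is handed in when it is done.

Besides the shell and the picture viewer there is one more tool, called as name(argument=value, ...), one argument or row to a line, values as JSON. apply_moves: Moves the arm, as the interface text tells. Its arguments: {"type":"object","properties":{"plan":{"type":"array","items":{"type":"array","items":{"type":"array","items":{"type":"number"}}}}},"required":["plan"]}

```bash
ls; mkdir -p pics
python3 - <<'E'
from station import sense, capture, recognise
import cv2, numpy as np, pickle
print(sense())
for n in ["side","top","wrist"]:
    p=capture(n); cv2.imwrite(f"pics/{n}0.png",cv2.cvtColor(p["pixels"],cv2.COLOR_RGB2BGR))
    pickle.dump(p,open(f"{n}0.pkl","wb"))
    print(n,p["mtx"].tolist(),p.get("R"),p.get("t"),p.get("mount"))
E
```

```text
pics
{'time_s': 0.0, 'joints': array([ 8.72397561e+01,  2.20926218e+01,  3.77495480e-01, -2.86336737e-02,
       -6.84126455e+01, -1.48160851e+01]), 'joint_velocities': array([-0.02898808, -0.02153569,  0.00078751,  0.02234135,  0.02083866,
       -0.0939982 ]), 'effort': array([ 1.96219848e-04, -3.90663779e+01,  1.87402368e+01,  4.21963871e+00,
        1.10471938e-02, -1.91434988e-04]), 'tcp_pos': array([0.18854505, 0.5952444 , 0.22942533]), 'ee_rot': array([[ 9.53259845e-01, -3.02151190e-01, -5.71548172e-04],
       [-3.02151706e-01, -9.53257302e-01, -2.20502880e-03],
       [ 1.21419608e-04,  2.27465967e-03, -9.99997406e-01]]), 'wrist_force': array([ 1.0050568 , -0.18600242, -0.60568831]), 'moment': array([0.0174444 , 0.00100995, 0.02540332]), 'gripper_width': 1.003218262517806}
side [[396.48281257542857, 0.0, 256.9952550450136], [0.0, 396.48281257542857, 186.6952804877388], [0.0, 0.0, 1.0]] [[ 0.95591828 -0.29323511 -0.01527772]
 [-0.19765443 -0.60411292 -0.77199761]
 [ 0.21714734  0.74098634 -0.6354418 ]] [-0.52786909  0.16216243  1.28100794] None
top [[346.5168083484107, 0.0, 258.84185420674027], [0.0, 346.5168083484107, 187.69686711082363], [0.0, 0.0, 1.0]] [[-0.02357777 -0.99966438  0.01073403]
 [-0.99903595  0.02316252 -0.03729166]
 [ 0.03703052 -0.01160293 -0.99924677]] [0.02468391 0.53006343 1.05879811] None
wrist [[309.0503472529057, 0.0, 256.7132163920871], [0.0, 309.0503472529057, 191.02272902584124], [0.0, 0.0, 1.0]] None None [[ 1.41288143e-04 -9.53494707e-01 -3.01409727e-01  8.43363112e-02]
 [ 9.99999943e-01  2.27040190e-04 -2.49472654e-04 -4.97988282e-04]
 [ 3.06302977e-04 -3.01409674e-01  9.53494685e-01 -1.53598725e-01]
 [ 0.00000000e+00  0.00000000e+00  0.00000000e+00  1.00000000e+00]]
```

View pics/top0.png

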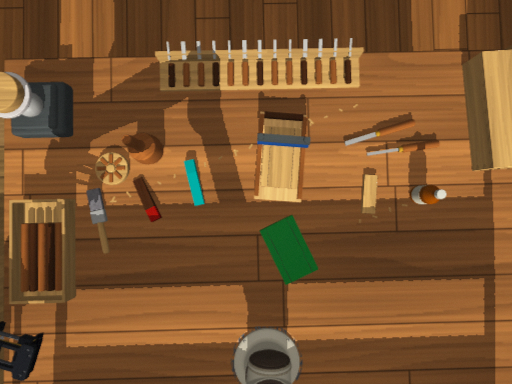

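View pics/side0.png

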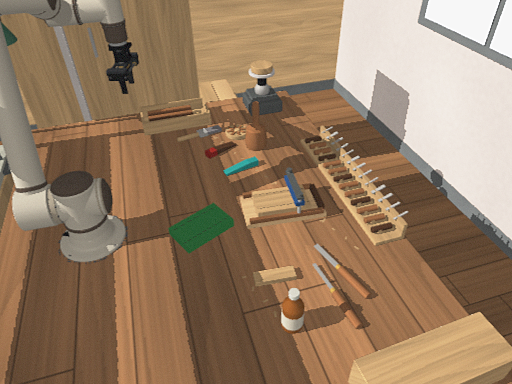

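View pics/wrist0.png

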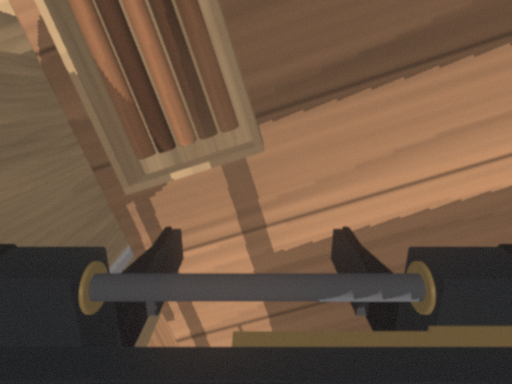

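Candidates: for the wedge, the dark one with a red end at top (147,198) or the turquoise look-alike at (194,182). For the blank, the pale one in the jig at (283,170) or the green look-alike at (288,248). I choose the red-ended wedge and the pale blank, and check both in close crops.

```bash
cat > h.py <<'E'
import numpy as np, cv2, pickle
from station import sense, capture, recognise
def save(img,name): cv2.imwrite("pics/"+name,cv2.cvtColor(img,cv2.COLOR_RGB2BGR))
def cam2w(p,s=None):
    "returns R_wc, t_wc"
    if p.get("R") is not None: return p["R"].T, -p["R"].T@p["t"]
    T=np.eye(4);T[:3,:3]=s["ee_rot"];T[:3,3]=s["tcp_pos"]; M=T@np.array(p["mount"]); return M[:3,:3],M[:3,3]
def cloud(p,s=None):
    R,t=cam2w(p,s); d=p["depth"]; h,w=d.shape
    u,v=np.meshgrid(np.arange(w),np.arange(h)); K=p["mtx"]
    c=np.stack([(u-K[0,2])/K[0,0]*d,(v-K[1,2])/K[1,1]*d,d],-1)
    P=c@R.T+t; P[d==0]=np.nan; return P
def ray_at_z(p,u,v,z,s=None):
    R,t=cam2w(p,s);K=p["mtx"]; r=R@np.array([(u-K[0,2])/K[0,0],(v-K[1,2])/K[1,1],1]); return t+r*(z-t[2])/r[2]
def proj(p,X,s=None):
    R,t=cam2w(p,s); c=(np.atleast_2d(X)-t)@R; K=p["mtx"]; return c[:,:2]/c[:,2:]*[K[0,0],K[1,1]]+[K[0,2],K[1,2]]
E
python3 - <<'E'
from h import *
p=pickle.load(open("top0.pkl","rb"))
im=p["pixels"]
save(np.hstack([cv2.resize(im[105:210,235:330],None,fx=5,fy=5,interpolation=cv2.INTER_CUBIC),cv2.resize(im[135:240,120:180],None,fx=5,fy=5,interpolation=cv2.INTER_CUBIC)]),"crop0.png")
q=capture("top")
for l in ["jig","blank","wedge","spacer","mallet","gouge_a","gouge_b","brush","oil","rosette"]:
    R,t=cam2w(q)
    for r in recognise(l,q)[:3]:
        print(l,round(r["score"],2),(R@np.array(r["at"])+t).round(3),proj(q,R@np.array(r["at"])+t).round(0))
E
```

```text
jig 0.81 [ 0.653 -0.056  0.036] [[281. 147.]]
blank 0.89 [ 0.6   -0.055  0.046] [[281. 164.]]
wedge 0.89 [0.499 0.356 0.018] [[146. 200.]]
wedge 0.86 [0.551 0.211 0.02 ] [[193. 182.]]
spacer 0.68 [ 0.505 -0.321  0.015] [[367. 193.]]
mallet 0.94 [0.644 0.341 0.089] [[143. 150.]]
mallet 0.71 [ 0.658 -0.057  0.034] [[281. 145.]]
gouge_a 0.78 [ 0.698 -0.383  0.021] [[386. 130.]]
gouge_a 0.6 [ 0.638 -0.462  0.021] [[412. 149.]]
gouge_b 0.78 [ 0.698 -0.383  0.021] [[386. 130.]]
gouge_b 0.6 [ 0.638 -0.462  0.021] [[412. 149.]]
brush 0.73 [0.462 0.504 0.018] [[ 97. 214.]]
oil 0.91 [ 0.498 -0.463  0.089] [[425. 194.]]
rosette 0.88 [0.6   0.461 0.015] [[112. 168.]]
```

View pics/crop0.png

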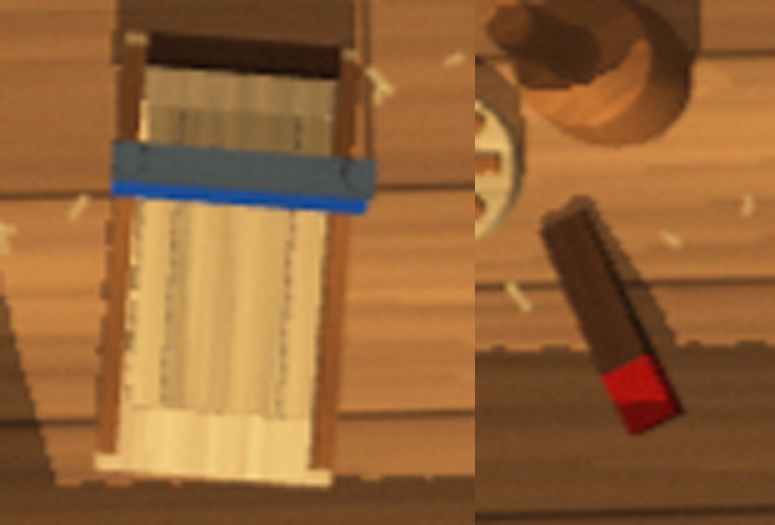

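Run:
```python
from h import *
from scipy.optimize import least_squares
p=pickle.load(open("top0.pkl","rb"))
f=lambda x,y:(235+(x-2)/5,105+(y-2)/5)
pts=[((97,470),(-175,72,18)),((331,486),(-175,-72,18)),((357,52),(95,-72,18)),((125,35),(95,72,18))]
for c,j in pts: print(c,j,ray_at_z(p,*f(*c),j[2]/1000).round(4))
def T(q,X): c,s=np.cos(q[2]),np.sin(q[2]); X=np.array(X)/1000.; return np.array([q[0]+c*X[0]-s*X[1],q[1]+s*X[0]+c*X[1],X[2]])
def res(q): return np.concatenate([proj(p,T(q,j))[0]-f(*c) for c,j in pts])
r=least_squares(res,[.65,-.05,-.05]);print("jig",r.x,np.degrees(r.x[2]),r.fun.round(2))
# blank near edge
for c in [(133,406),(310,418)]:
  X=ray_at_z(p,*f(*c),.048); d=X[:2]-r.x[:2]; cs,s=np.cos(r.x[2]),np.sin(r.x[2]); print("blank edge jig",(cs*d[0]+s*d[1]).round(4),(-s*d[0]+cs*d[1]).round(4))
g=lambda x,y:(120+(x-475-2)/5,135+(y-2)/5)
for c,z in [((543,232),.008),((588,204),.008),((603,376),.0247),((650,354),.0247),((683,408),.0247),((634,434),.0)]: print("wedge",c,ray_at_z(p,*g(*c),z).round(4))
P=cloud(p); print(P[200:216:3,147:158:3,:].round(3)[:,:,2])
```

```text
(97, 470) (-175, 72, 18) [0.4972 0.028  0.018 ]
(331, 486) (-175, -72, 18) [ 0.4841 -0.1149  0.018 ]
(357, 52) (95, -72, 18) [ 0.7514 -0.1385  0.018 ]
(125, 35) (95, 72, 18) [0.765  0.0045 0.018 ]
jig [ 0.66428132 -0.05880945 -0.0889225 ] -5.09488394920857 [-0.15  0.28  0.02  0.15  0.13 -0.35  0.01 -0.09]
blank edge jig -0.1349 0.0526
blank edge jig -0.1351 -0.053
wedge (543, 232) [0.5602 0.3985 0.008 ]
wedge (588, 204) [0.5768 0.3707 0.008 ]
wedge (603, 376) [0.4711 0.3575 0.0247]
wedge (650, 354) [0.4837 0.329  0.0247]
wedge (683, 408) [0.4506 0.3095 0.0247]
wedge (634, 434) [0.4344 0.3466 0.    ]
[[ 0.021  0.024  0.005  0.002]
 [ 0.025  0.021  0.018 -0.003]
 [ 0.024  0.021  0.023  0.001]
 [ 0.024  0.025  0.025  0.017]
 [ 0.029  0.025  0.023  0.022]
 [-0.003  0.019  0.025  0.026]]
```

apply_moves(
  plan=[
    [[0,0,0,0,0,0,0],[0,0,0,0,0,0,0]],
  ],
)

```text
time_s: 0.87
tcp_pos: [0.1887, 0.5958, 0.2306]
ee_rot: [[0.953, -0.302, -0.0], [-0.302, -0.953, 0.0], [-0.0, -0.0, -1.0]]
wrist_force: [-0.2, 0.2, -0.3]
gripper_width: 0.918
```

apply_moves(
  plan=[
    [[0,0.5,-1,0,0,0,0.055],[0,0.5,-1,0,0,0,0.055],[0,0.5,-1,0,0,0,0.055],[0,0.5,-1,0,0,0,0.055],[0,0.5,-1,0,0,0,0],[0,0.5,-1,0,0,0,0],[0,0.5,-1,0,0,0,0],[0,0.5,-1,0,0,0,0],[0,0.5,-1,0,0,0,0],[0,0.5,-1,0,0,0,0],[0,0.5,-1,0,0,0,0],[0,0.5,-1,0,0,0,0]],
  ],
)

```text
time_s: 1.87
tcp_pos: [0.3409, 0.2867, 0.2303]
ee_rot: [[0.998, -0.066, 0.002], [-0.066, -0.998, 0.004], [0.002, -0.004, -1.0]]
wrist_force: [0.3, -0.4, -0.1]
gripper_width: 0.049
```

apply_moves(
  plan=[
    [[0,0.4,-1,0,0,0,-0.02],[0,0.4,-1,0,0,0,0],[0,0.4,-1,0,0,0,0],[0,0.4,-1,0,0,0,0],[0,0.4,-1,0,0,0,0],[0,0.4,-1,0,0,0,0],[0,0.4,-1,0,0,0,0],[0,0.4,-1,0,0,0,0],[0,0.4,-1,0,0,0,0],[0,0.4,-1,0,0,0,0],[0,0.4,-1,0,0,0,0],[0,0.2,-1,0,0,0,0]],
  ],
)

```text
time_s: 2.87
tcp_pos: [0.4604, -0.0294, 0.2347]
ee_rot: [[0.996, -0.084, 0.012], [-0.084, -0.996, 0.01], [0.011, -0.011, -1.0]]
wrist_force: [1.2, -0.6, -0.1]
gripper_width: 0.008
```

Run:
```python
from h import *
s=sense(); p=capture("wrist"); pickle.dump((s,p),open("w1.pkl","wb")); save(p["pixels"],"w1.png")
print(s["tcp_pos"],s["ee_rot"].round(4),s["wrist_force"])
```

```text
[ 0.46039141 -0.02943775  0.2347296 ] [[ 0.9964 -0.0841  0.0121]
 [-0.0842 -0.9964  0.01  ]
 [ 0.0112 -0.011  -0.9999]] [ 1.15986952 -0.5563499  -0.10314138]
```

View pics/w1.png

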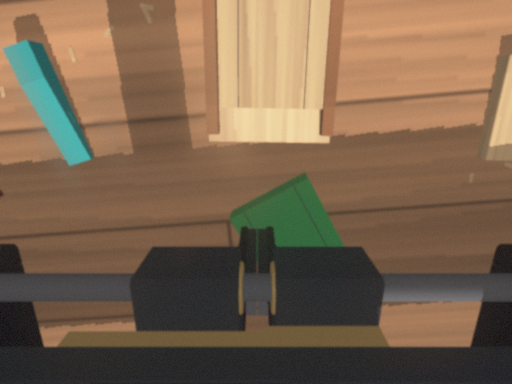

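Run:
```python
from h import *
s,p=pickle.load(open("w1.pkl","rb"))
im=p["pixels"]; save(cv2.resize(im[60:160,195:345],None,fx=5,fy=5,interpolation=cv2.INTER_CUBIC),"w1c.png")
for u,v,z in [(208.5,142,.018),(330,142,.018),(218,107.5,.048),(325,109,.048)]: print(ray_at_z(p,u,v,z,s).round(4))
```

```text
[0.4966 0.0283 0.018 ]
[ 0.4846 -0.1166  0.018 ]
[0.5359 0.0081 0.048 ]
[ 0.5248 -0.1055  0.048 ]
```

View pics/w1c.png

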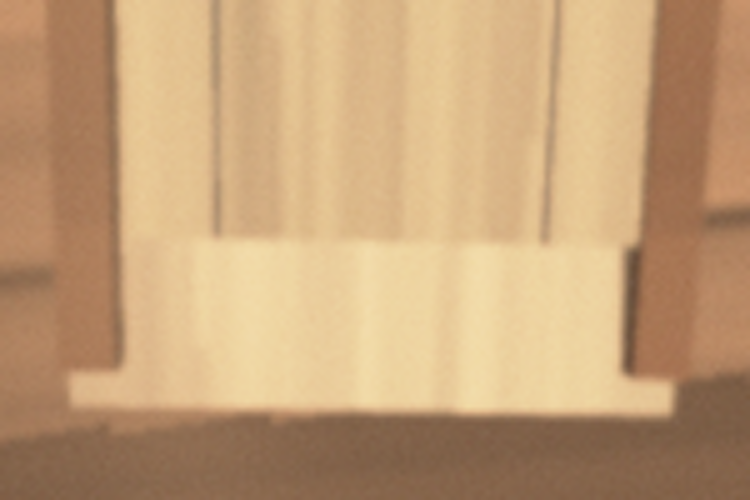

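apply_moves(
  plan=[
    [[0,0.4,-0.15,-0.8,-0.01,0.01,0],[0,0.4,-0.15,-0.8,0,0,0],[0,0.4,-0.15,-0.8,0,0,0],[0,0.4,-0.15,-0.8,0,0,0],[0,0,0,-0.8,0,0,0],[0,0,0,-0.8,0,0,0],[0,0,0,-0.8,0,0,0],[0,0,0,-0.8,0,0,0],[0,0,0,-0.6,0,0,0],[0,0,0,-0.2,0,0,0],[0,0,0,0,0,0,0]],
  ],
)

```text
time_s: 3.83
tcp_pos: [0.5053, -0.052, 0.0508]
ee_rot: [[0.995, -0.094, 0.013], [-0.094, -0.996, -0.001], [0.013, -0.0, -1.0]]
wrist_force: [0.0, 0.2, 0.8]
gripper_width: 0.005
```

apply_moves(
  plan=[
    [[0,-0.1,0.3,-0.3,0,0.013,0.005],[0,0,0,-0.3,0,0,0],[0,0,0,-0.1,0,0,0],[0,0,0,0,0,0,0]],
  ],
)

```text
time_s: 4.17
tcp_pos: [0.5049, -0.043, 0.0344]
ee_rot: [[0.996, -0.088, 0.004], [-0.088, -0.996, -0.0], [0.004, -0.0, -1.0]]
wrist_force: [0.3, 0.2, -0.4]
gripper_width: 0.006
```

apply_moves(
  plan=[
    [[0,0,0,0,0,0,0]],
  ],
)

```text
time_s: 4.25
tcp_pos: [0.5052, -0.0429, 0.0347]
ee_rot: [[0.996, -0.088, 0.005], [-0.088, -0.996, 0.0], [0.005, -0.0, -1.0]]
wrist_force: [0.6, -0.1, 0.7]
gripper_width: -0.0
```

apply_moves(
  plan=[
    [[0,0.2,-0.02,0,0,0,0],[0,0.2,-0.02,0,0,0,0],[0,0.2,-0.02,0,0,0,0],[0,0.2,-0.02,0,0,0,0],[0,0.2,-0.02,0,0,0,0],[0,0.2,-0.02,0,0,0,0]],
  ],
)

```text
time_s: 4.75
tcp_pos: [0.5348, -0.0467, 0.0357]
ee_rot: [[0.996, -0.089, -0.001], [-0.089, -0.996, -0.0], [-0.001, 0.0, -1.0]]
wrist_force: [-3.1, 0.8, 2.2]
gripper_width: 0.006
```

apply_moves(
  plan=[
    [[0,0.16,-0.02,0,0,0,0]],
  ],
)

```text
time_s: 4.83
tcp_pos: [0.5389, -0.0474, 0.0357]
ee_rot: [[0.996, -0.089, -0.002], [-0.089, -0.996, -0.001], [-0.001, 0.001, -1.0]]
wrist_force: [-2.2, -0.2, 2.3]
gripper_width: 0.009
```

apply_moves(
  plan=[
    [[0,0.1,-0.01,0,0,0,0]],
  ],
)

```text
time_s: 4.92
tcp_pos: [0.5418, -0.0478, 0.0357]
ee_rot: [[0.996, -0.089, -0.002], [-0.089, -0.996, -0.001], [-0.002, 0.001, -1.0]]
wrist_force: [-2.9, 0.3, 2.5]
gripper_width: 0.006
```

apply_moves(
  plan=[
    [[0,0.1,-0.01,0,0,0,0]],
  ],
)

```text
time_s: 5.0
tcp_pos: [0.5443, -0.0482, 0.0356]
ee_rot: [[0.996, -0.089, -0.003], [-0.089, -0.996, -0.001], [-0.003, 0.001, -1.0]]
wrist_force: [-3.4, 0.1, 2.1]
gripper_width: 0.002
```

apply_moves(
  plan=[
    [[0,0.1,-0.01,0,0,0,0],[0,0.1,-0.01,0,0,0,0]],
  ],
)

```text
time_s: 5.17
tcp_pos: [0.548, -0.0488, 0.0353]
ee_rot: [[0.996, -0.09, -0.007], [-0.09, -0.996, -0.001], [-0.007, 0.002, -1.0]]
wrist_force: [-8.9, 3.1, 4.9]
gripper_width: 0.006
```

apply_moves(
  plan=[
    [[0,0.1,-0.01,0,0,0,0]],
  ],
)

```text
time_s: 5.25
tcp_pos: [0.548, -0.0492, 0.0348]
ee_rot: [[0.996, -0.091, -0.013], [-0.091, -0.996, -0.001], [-0.013, 0.002, -1.0]]
wrist_force: [-9.0, 2.5, 6.0]
gripper_width: 0.003
```

apply_moves(
  plan=[
    [[0,0.1,-0.01,0,0,0,0]],
  ],
)

```text
time_s: 5.33
tcp_pos: [0.5479, -0.0494, 0.0344]
ee_rot: [[0.996, -0.091, -0.019], [-0.091, -0.996, -0.001], [-0.019, 0.003, -1.0]]
wrist_force: [-7.6, 2.5, 5.0]
gripper_width: 0.007
```

apply_moves(
  plan=[
    [[0,0.2,-0.01,0,0,-0.02,0]],
  ],
)

```text
time_s: 5.42
tcp_pos: [0.548, -0.0498, 0.0334]
ee_rot: [[0.996, -0.093, -0.011], [-0.093, -0.996, -0.002], [-0.011, 0.003, -1.0]]
wrist_force: [-15.1, 5.1, 10.1]
gripper_width: 0.005
```

apply_moves(
  plan=[
    [[0,0.25,-0.01,0,0,-0.02,0]],
  ],
)

```text
time_s: 5.5
tcp_pos: [0.548, -0.0503, 0.0323]
ee_rot: [[0.995, -0.095, -0.005], [-0.095, -0.995, -0.002], [-0.005, 0.003, -1.0]]
wrist_force: [-14.9, 5.3, 11.3]
gripper_width: -0.0
```

Run:
```python
from h import *
p=capture("side"); save(cv2.resize(p["pixels"][160:235,230:340],None,fx=6,fy=6,interpolation=cv2.INTER_CUBIC),"s2.png"); pickle.dump(p,open("s2.pkl","wb"))
p=capture("top"); save(cv2.resize(p["pixels"][105:210,235:330],None,fx=5,fy=5,interpolation=cv2.INTER_CUBIC),"t2.png"); pickle.dump(p,open("t2.pkl","wb"))
```

```text
(no output)
```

View pics/s2.png

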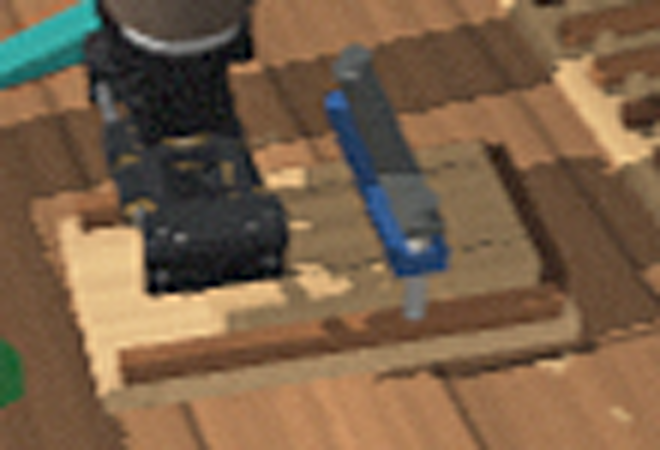

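View pics/t2.png

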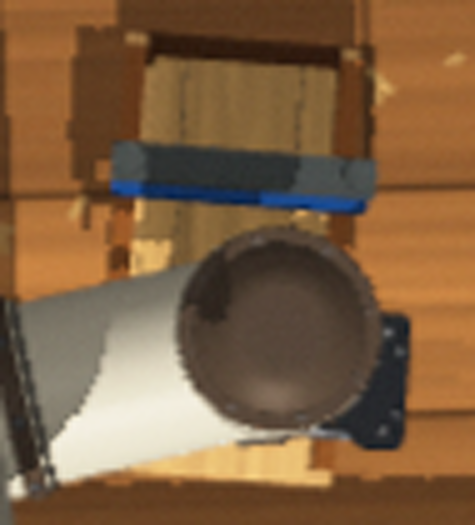

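apply_moves(
  plan=[
    [[0,-0.5,0.04,0,0,0,0.005],[0,-0.5,0.04,0.3,0,0,0],[0,-0.5,0.05,1,0,0,0],[0,-0.5,0.05,1,0,0,0],[0,-0.5,0,1,0,0,0],[0,-0.5,0,1,0,0,0],[0,-0.5,0,1,0,0,0],[0,0,0,0.5,0,0,0],[0,0,0,0,0,0,0]],
  ],
)

```text
time_s: 6.35
tcp_pos: [0.4655, -0.0444, 0.184]
ee_rot: [[0.996, -0.085, 0.017], [-0.085, -0.996, -0.001], [0.017, -0.001, -1.0]]
wrist_force: [0.6, 0.0, 1.2]
gripper_width: 0.004
```

Run:
```python
from h import *
s=sense(); p=capture("wrist"); pickle.dump((s,p),open("w3.pkl","wb")); save(p["pixels"],"w3.png")
print(s["tcp_pos"],s["ee_rot"].round(4),s["wrist_force"])
p=capture("side"); save(cv2.resize(p["pixels"][160:235,230:340],None,fx=6,fy=6,interpolation=cv2.INTER_CUBIC),"s3.png"); pickle.dump(p,open("s3.pkl","wb"))
p=capture("top"); save(cv2.resize(p["pixels"][105:210,235:330],None,fx=5,fy=5,interpolation=cv2.INTER_CUBIC),"t3.png"); pickle.dump(p,open("t3.pkl","wb"))
```

```text
[ 0.46550949 -0.04440441  0.1839577 ] [[ 9.962e-01 -8.540e-02  1.700e-02]
 [-8.540e-02 -9.963e-01 -6.000e-04]
 [ 1.700e-02 -8.000e-04 -9.999e-01]] [0.59108468 0.0093318  1.16739947]
```

View pics/w3.png

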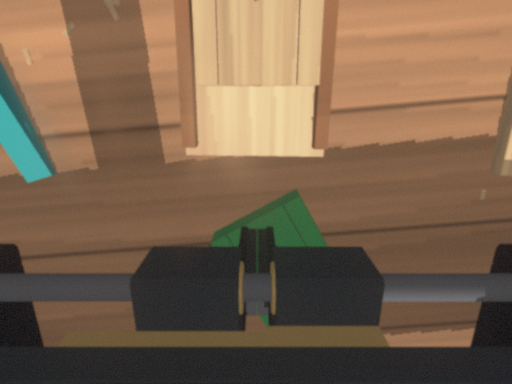

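View pics/s3.png

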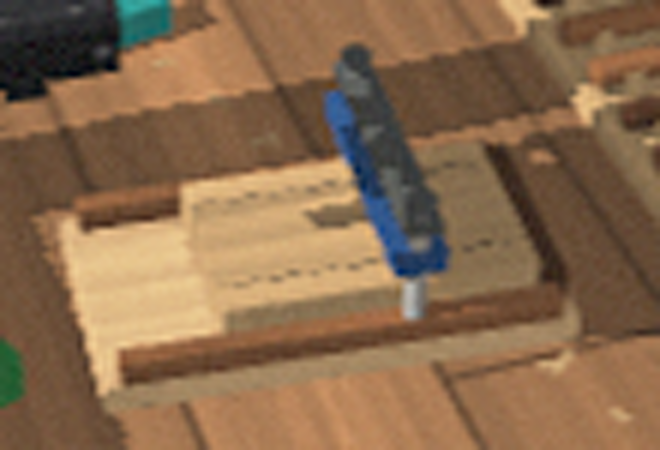

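View pics/t3.png

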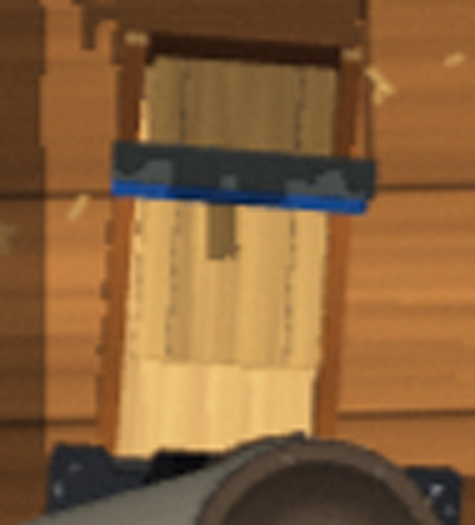

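Run:
```python
from h import *
s,p=pickle.load(open("w3.pkl","rb"))
a=np.radians(5.05);ax=np.array([np.cos(a),-np.sin(a)]);ay=np.array([np.sin(a),np.cos(a)]);o=np.array([.6643,-.0588])
J=lambda X:np.array([(X[:2]-o)@ax,(X[:2]-o)@ay,X[2]]).round(4)
for u,v,z in [(186,155.5,.018),(324,155.5,.018),(195,85,.048),(320,86,.048)]: print(J(ray_at_z(p,u,v,z,s)))
f=lambda x,y:(235+(x-2)/5,105+(y-2)/5)
t=pickle.load(open("t3.pkl","rb"))
for c in [(133,360),(316,368)]: print("top near",J(ray_at_z(t,*f(*c),.048)))
for c in [(155,58),(335,68)]: print("top far",J(ray_at_z(t,*f(*c),.048)))
for n in ["top0","t3","s3","side0"]:
    t=pickle.load(open(n+".pkl","rb")); P=cloud(t); Q=P.reshape(-1,3); jx=(Q[:,:2]-o)@ax; jy=(Q[:,:2]-o)@ay
    m=(abs(jx)<.02)&(abs(jy)<.055)&(Q[:,2]>.085); print(n,m.sum(),np.nanmedian(Q[m,2]) if m.any() else None, np.nanpercentile(Q[m,2],[10,90]))
    m=(jx>-.09)&(jx<-.03)&(abs(jy)<.04); print(" blank top",np.nanmedian(Q[m,2]))
    m=(abs(jy)>.08)&(abs(jx)<.1)&(abs(jy)<.12); print(" bench",np.nanmedian(Q[m,2]))
```

```text
[-0.1744  0.0715  0.018 ]
[-0.1739 -0.0731  0.018 ]
[-0.1056  0.0526  0.048 ]
[-0.1061 -0.0589  0.048 ]
top near [-0.1075  0.0545  0.048 ]
top near [-0.1052 -0.0547  0.048 ]
top far [0.0743 0.053  0.048 ]
top far [ 0.0755 -0.0552  0.048 ]
top0 341 0.10367909672033016 [0.09995085 0.10601652]
 blank top 0.047507554001625873
 bench -0.00032868281064946103
t3 346 0.10357043387491138 [0.09876671 0.1059424 ]
 blank top 0.047568831296851855
 bench -0.00042341499883957745
s3 175 0.1045549829798873 [0.086956   0.10723432]
 blank top 0.04929784246749935
 bench 0.0010354297573674232
side0 188 0.10471812124679702 [0.08599529 0.10711458]
 blank top 0.048904212820632564
 bench 0.0008641219407484191
```

apply_moves(
  plan=[
    [[0,0,1,0,0,0.017,0.05],[0,0,1,0,0,0,0.05],[0,0,1,0,0,0,0.05],[60,0,1,0,0,0,0.05],[60,0,1,0,0,0,0.05],[60,0,1,0,0,0,0.05],[60,0,1,0,0,0,0.05],[60,0,1,0,0,0,0.05],[60,0,1,0,0,0,0.05],[60,-0.1,1,0,0,0,0.05],[60,-0.1,1,0,0,0,0],[60,-0.1,1,0,0,0,0]],
  ],
)

```text
time_s: 7.5
tcp_pos: [0.4512, 0.2629, 0.1564]
ee_rot: [[0.91, 0.414, -0.036], [0.413, -0.91, -0.03], [-0.045, 0.013, -0.999]]
wrist_force: [-0.2, -0.0, -0.7]
gripper_width: 0.57
```

apply_moves(
  plan=[
    [[60,-0.1,1,0,0,0,0],[60,-0.1,1,0,0,0,0],[60,0,0.6,0,0,0,0],[60,0,0,0,0,0,0]],
  ],
)

```text
time_s: 7.83
tcp_pos: [0.4447, 0.3343, 0.147]
ee_rot: [[0.908, 0.417, -0.043], [0.416, -0.909, -0.04], [-0.056, 0.018, -0.998]]
wrist_force: [0.1, -0.2, 0.2]
gripper_width: 0.598
```

Run:
```python
from h import *
s=sense(); p=capture("wrist"); pickle.dump((s,p),open("w4.pkl","wb")); save(p["pixels"],"w4.png")
print(s["tcp_pos"],s["ee_rot"].round(4),s["wrist_force"])
q=np.array([[.5685,.3846,.008],[.4555,.3334,.0247]]);print(proj(p,q,s))
```

```text
[0.44471977 0.33426865 0.14698415] [[ 0.9078  0.4172 -0.0431]
 [ 0.4157 -0.9086 -0.0396]
 [-0.0557  0.0181 -0.9983]] [ 0.06756667 -0.23446388  0.23011394]
[[260.51271319  21.40082317]
 [259.77857421 171.486626  ]]
```

View pics/w4.png

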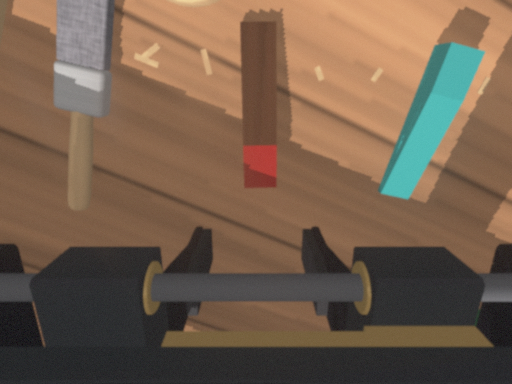

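Run:
```python
from h import *
s,p=pickle.load(open("w4.pkl","rb"))
for u,v,z in [(259.5,22,.008),(260,146,.0247),(261,187,.0247),(243,146,.0247),(276.5,146,.0247)]: print(ray_at_z(p,u,v,z,s).round(4))
```

```text
[0.5678 0.3852 0.008 ]
[0.477  0.3432 0.0247]
[0.4423 0.326  0.0247]
[0.4708 0.3569 0.0247]
[0.4831 0.3298 0.0247]
```

apply_moves(
  plan=[
    [[60,0.25,0,0,0.04,-0.043,0],[60,0.2,0,-0.5,0,0,0],[60,0,0,-0.7,0,0,0],[60,0,0,-0.7,0,0,0],[60,0,0,-0.7,0,0,0],[60,0,0,-0.7,0,0,0],[60,0,0,-0.7,0,0,0],[60,0,0,-0.4,0,0,0],[60,0,0,0,0,0,0]],
  ],
)

```text
time_s: 8.63
tcp_pos: [0.4564, 0.3214, 0.0269]
ee_rot: [[0.913, 0.407, -0.006], [0.407, -0.913, -0.008], [-0.009, 0.004, -1.0]]
wrist_force: [0.5, 0.4, 0.2]
gripper_width: 0.598
```

apply_moves(
  plan=[
    [[60,0,0.48,0,0.008,-0.006,0],[60,0,0,0,0,0,0]],
  ],
)

```text
time_s: 8.8
tcp_pos: [0.457, 0.3328, 0.0267]
ee_rot: [[0.914, 0.405, -0.0], [0.405, -0.914, -0.0], [-0.0, 0.0, -1.0]]
wrist_force: [0.6, -0.3, -0.2]
gripper_width: 0.603
```

apply_moves(
  plan=[
    [[60,-0.04,0,-0.3,0,0,0.008],[60,0,0,-0.28,0,0,0],[60,0,0,0,0,0,0]],
  ],
)

```text
time_s: 9.05
tcp_pos: [0.4571, 0.3348, 0.0136]
ee_rot: [[0.91, 0.414, 0.003], [0.414, -0.91, 0.004], [0.005, -0.002, -1.0]]
wrist_force: [0.2, -0.3, 0.1]
gripper_width: 0.602
```

Run:
```python
from h import *
s=sense(); p=capture("wrist"); pickle.dump((s,p),open("w5.pkl","wb")); save(p["pixels"],"w5.png")
print(s["tcp_pos"],s["ee_rot"].round(4),s["wrist_force"])
```

```text
[0.45705436 0.33483807 0.01362302] [[ 0.9101  0.4144  0.0034]
 [ 0.4144 -0.9101  0.0041]
 [ 0.0048 -0.0024 -1.    ]] [ 0.22380179 -0.31269132  0.09696725]
```

View pics/w5.png

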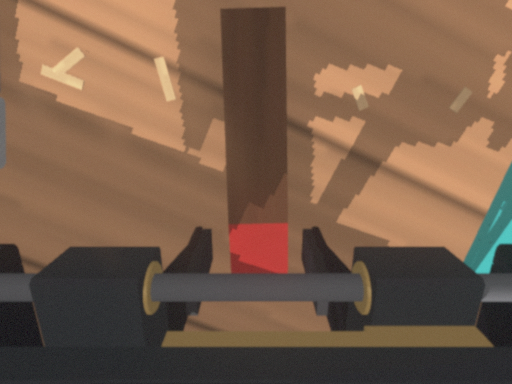

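apply_moves(
  plan=[
    [[0,0,0,0,0,0,0],[0,0,0,0,0,0,0],[0,0,0,0,0,0,0],[0,0,0,0,0,0,0],[0,0,0,0,0,0,0]],
  ],
)

```text
time_s: 9.52
tcp_pos: [0.4576, 0.3356, 0.0153]
ee_rot: [[0.91, 0.415, 0.005], [0.415, -0.91, 0.006], [0.007, -0.003, -1.0]]
wrist_force: [0.6, 0.8, -1.0]
gripper_width: 0.34
```

apply_moves(
  plan=[
    [[0,0,0,0.5,0,0,0],[0,0,0,1,0,0,0],[0,0,0,1,0,0,0],[0,0,0,1,0,0,0],[0,0,0,1,0,0,0],[0,0,-0.5,0.5,0,0,0],[0,0,-1,0,0,0,-0.05],[0,0,-1,0,0,0,-0.05],[0,0,-1,0,0,0,-0.05],[0,0,-1,0,0,0,-0.05],[0,0,-1,0,0,0,-0.05],[0,0,-1,0,0,0,-0.05]],
  ],
)

```text
time_s: 10.52
tcp_pos: [0.4545, 0.1686, 0.1449]
ee_rot: [[0.993, 0.12, 0.004], [0.12, -0.993, 0.004], [0.005, -0.004, -1.0]]
wrist_force: [0.8, -1.3, -1.3]
gripper_width: 0.343
```

apply_moves(
  plan=[
    [[0,0.3,-1,0,0,0,-0.05],[0,0.3,-1,0,0,0,-0.05],[0,0.3,-1,0,0,0,-0.05],[0,0.3,-1,0,0,0,-0.05],[0,0.3,-1,0,0,0,0],[0,0.3,-1,0,0,0,0],[0,0.3,-1,0,0,0,0],[0,0.3,-1,0,0,0,0],[0,0,0,0,0,0,0]],
  ],
)

```text
time_s: 11.27
tcp_pos: [0.5116, -0.0458, 0.1448]
ee_rot: [[0.995, -0.095, 0.002], [-0.095, -0.995, 0.004], [0.001, -0.004, -1.0]]
wrist_force: [-0.3, 0.1, -0.6]
gripper_width: 0.343
```

apply_moves(
  plan=[
    [[0,0,0,-0.8,0,0,0.006],[0,0,0,-0.8,0,0,0],[0,0,0,0,0,0,0]],
  ],
)

```text
time_s: 11.52
tcp_pos: [0.5118, -0.048, 0.1046]
ee_rot: [[0.995, -0.095, 0.005], [-0.095, -0.995, 0.005], [0.004, -0.005, -1.0]]
wrist_force: [0.0, 0.1, -1.5]
gripper_width: 0.341
```

Run:
```python
from h import *
s=sense(); p=capture("wrist"); pickle.dump((s,p),open("w6.pkl","wb")); save(p["pixels"],"w6.png")
print(s["tcp_pos"],s["ee_rot"].round(4),s["wrist_force"])
p=capture("side"); save(cv2.resize(p["pixels"][130:235,200:340],None,fx=5,fy=5,interpolation=cv2.INTER_CUBIC),"s6.png"); pickle.dump(p,open("s6.pkl","wb"))
```

```text
[ 0.51179892 -0.04800609  0.10461869] [[ 0.9955 -0.0947  0.0045]
 [-0.0947 -0.9955  0.0049]
 [ 0.004  -0.0054 -1.    ]] [ 0.04822479  0.06530084 -1.50631371]
```

View pics/w6.png

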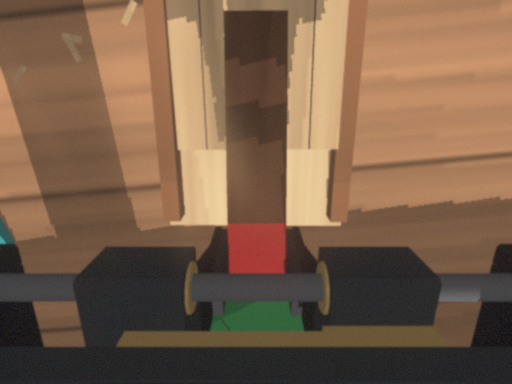

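View pics/s6.png

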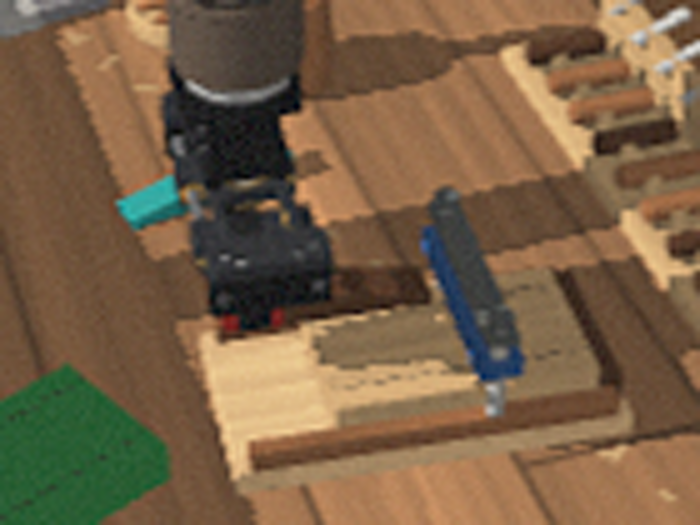

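apply_moves(
  plan=[
    [[0,0,0.1,-0.5,0.005,0.005,0.006],[0,0,0,-0.5,0,0,0],[0,0,0,-0.4,0,0,0],[0,0,0,0,0,0,0]],
  ],
)

```text
time_s: 11.95
tcp_pos: [0.5171, -0.0427, 0.0745]
ee_rot: [[0.996, -0.083, 0.013], [-0.083, -0.996, 0.012], [0.012, -0.014, -1.0]]
wrist_force: [0.4, -0.3, -1.9]
gripper_width: 0.345
```

apply_moves(
  plan=[
    [[0,-0.1,-0.08,-0.25,-0.012,0.013,-0.004],[0,0,0,0,0,0,0]],
  ],
)

```text
time_s: 12.12
tcp_pos: [0.5151, -0.0441, 0.0685]
ee_rot: [[0.996, -0.086, 0.001], [-0.086, -0.996, -0.0], [0.001, 0.0, -1.0]]
wrist_force: [-0.3, 0.6, -1.5]
gripper_width: 0.342
```

apply_moves(
  plan=[
    [[0,0.3,-0.04,-0.1,0,0,0],[0,0.3,-0.04,0,0,0,0],[0,0.3,-0.04,0,0,0,0],[0,0.3,-0.04,0,0,0,0],[0,0,0,0,0,0,0]],
  ],
)

```text
time_s: 12.53
tcp_pos: [0.5505, -0.0478, 0.0678]
ee_rot: [[0.996, -0.084, 0.006], [-0.084, -0.996, -0.0], [0.006, -0.0, -1.0]]
wrist_force: [-0.1, 0.2, -1.3]
gripper_width: 0.341
```

apply_moves(
  plan=[
    [[0,0,-0.02,-0.1,0,0.006,0]],
  ],
)

```text
time_s: 12.62
tcp_pos: [0.5513, -0.0484, 0.0657]
ee_rot: [[0.996, -0.084, 0.001], [-0.084, -0.996, 0.0], [0.001, -0.0, -1.0]]
wrist_force: [-0.1, -0.5, -0.9]
gripper_width: 0.343
```

apply_moves(
  plan=[
    [[0,0,0,-0.08,0,0,0]],
  ],
)

```text
time_s: 12.7
tcp_pos: [0.5518, -0.0485, 0.0635]
ee_rot: [[0.996, -0.084, 0.001], [-0.084, -0.996, 0.0], [0.001, -0.0, -1.0]]
wrist_force: [-0.2, 0.0, 0.1]
gripper_width: 0.341
```

apply_moves(
  plan=[
    [[0,0,0,-0.05,0,0,0]],
  ],
)

```text
time_s: 12.78
tcp_pos: [0.5518, -0.0486, 0.0631]
ee_rot: [[0.996, -0.084, 0.0], [-0.084, -0.996, 0.0], [0.0, -0.0, -1.0]]
wrist_force: [-6.0, 3.6, 14.4]
gripper_width: 0.344
```

apply_moves(
  plan=[
    [[50,0,0,0.02,0,0,0],[50,0,0,0,0,0,0],[50,0,0,0,0,0,0],[50,0,0,0,0,0,0]],
  ],
)

```text
time_s: 13.12
tcp_pos: [0.5516, -0.0486, 0.0642]
ee_rot: [[0.996, -0.084, 0.002], [-0.084, -0.996, 0.0], [0.002, -0.0, -1.0]]
wrist_force: [-0.0, -0.1, 0.2]
gripper_width: 0.482
```

apply_moves(
  plan=[
    [[50,-0.4,0.035,0,0,0,0],[50,-0.4,0.035,0,0,0,0],[50,-0.4,0.035,0,0,0,0],[50,-0.4,0.035,0,0,0,0],[0,-0.3,0.025,0,0,0,0],[0,0,0,0,0,0,0],[0,0,0,0,0,0,0],[0,0,0,0,0,0,0],[0,0,0,0,0,0,0],[0,0,0,0,0,0,0]],
  ],
)

```text
time_s: 13.95
tcp_pos: [0.5014, -0.0444, 0.0639]
ee_rot: [[0.997, -0.083, 0.002], [-0.083, -0.997, -0.0], [0.002, -0.0, -1.0]]
wrist_force: [0.1, -0.1, 0.3]
gripper_width: 0.133
```

Run:
```python
from h import *
s=sense(); p=capture("wrist"); pickle.dump((s,p),open("w7.pkl","wb")); save(p["pixels"],"w7.png")
print(s["tcp_pos"],s["ee_rot"].round(4),s["wrist_force"],s["gripper_width"])
p=capture("side"); save(cv2.resize(p["pixels"][130:235,200:340],None,fx=5,fy=5,interpolation=cv2.INTER_CUBIC),"s7.png"); pickle.dump(p,open("s7.pkl","wb"))
```

```text
[ 0.50139808 -0.04437237  0.06390763] [[ 9.965e-01 -8.330e-02  2.400e-03]
 [-8.330e-02 -9.965e-01 -1.000e-04]
 [ 2.400e-03 -1.000e-04 -1.000e+00]] [ 0.07263612 -0.06222603  0.29737226] 0.13344251701750284
```

View pics/w7.png

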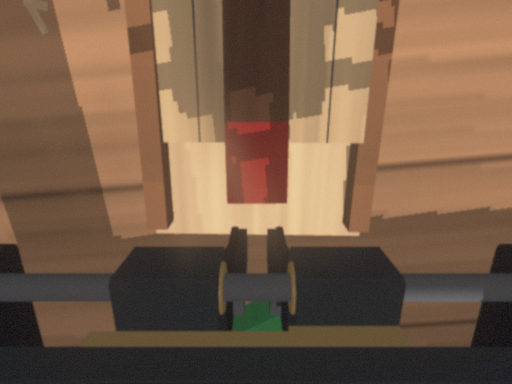

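View pics/s7.png

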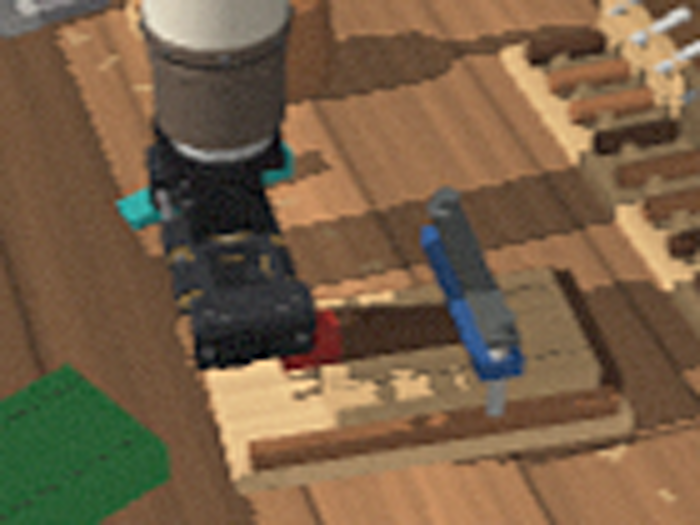

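apply_moves(
  plan=[
    [[13,0.2,-0.018,-0.1,0,0,0],[13,0.2,-0.018,0,0,0,0],[13,0.2,-0.018,0,0,0,0],[13,0.2,-0.018,0,0,0,0],[13,0.2,-0.018,0,0,0,0],[13,0.2,-0.018,0,0,0,0],[13,0.2,-0.018,0,0,0,0]],
  ],
)

```text
time_s: 14.63
tcp_pos: [0.5392, -0.0481, 0.0604]
ee_rot: [[0.996, -0.084, -0.0], [-0.084, -0.996, -0.001], [-0.0, 0.001, -1.0]]
wrist_force: [-0.3, 0.4, 0.4]
gripper_width: 0.128
```

apply_moves(
  plan=[
    [[13,0.16,-0.014,0,0,0,0],[13,0.16,-0.014,0,0,0,0],[13,0.16,-0.014,0,0,0,0]],
  ],
)

```text
time_s: 14.88
tcp_pos: [0.5526, -0.0494, 0.0602]
ee_rot: [[0.996, -0.084, -0.001], [-0.084, -0.996, -0.001], [-0.001, 0.001, -1.0]]
wrist_force: [-0.3, -0.2, 0.1]
gripper_width: 0.13
```

apply_moves(
  plan=[
    [[13,0.1,-0.009,0,0,0,0],[13,0.1,-0.009,0,0,0,0]],
  ],
)

```text
time_s: 15.05
tcp_pos: [0.5585, -0.05, 0.0601]
ee_rot: [[0.996, -0.084, -0.001], [-0.084, -0.996, -0.001], [-0.001, 0.001, -1.0]]
wrist_force: [-0.6, -0.1, 0.8]
gripper_width: 0.129
```

Run:
```python
from h import *
s=sense(); p=capture("wrist"); pickle.dump((s,p),open("w8.pkl","wb")); save(p["pixels"],"w8.png")
```

```text
(no output)
```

View pics/w8.png

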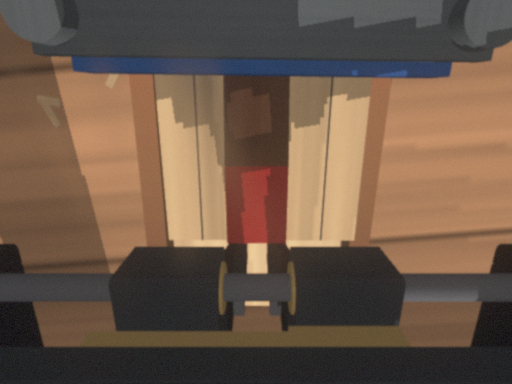

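apply_moves(
  plan=[
    [[13,0.08,-0.007,0,0,0,0],[13,0.08,-0.007,0,0,0,0]],
  ],
)

```text
time_s: 15.27
tcp_pos: [0.5631, -0.0503, 0.0601]
ee_rot: [[0.996, -0.084, -0.001], [-0.084, -0.996, -0.001], [-0.001, 0.001, -1.0]]
wrist_force: [-0.3, -0.0, -0.1]
gripper_width: 0.13
```

apply_moves(
  plan=[
    [[13,0.08,-0.007,0,0,0,0],[13,0.08,-0.007,0,0,0,0]],
  ],
)

```text
time_s: 15.43
tcp_pos: [0.5673, -0.0507, 0.0601]
ee_rot: [[0.996, -0.084, -0.001], [-0.084, -0.996, -0.001], [-0.001, 0.001, -1.0]]
wrist_force: [-0.6, -0.1, -0.5]
gripper_width: 0.128
```

apply_moves(
  plan=[
    [[13,0.08,-0.007,0,0,0,0],[13,0.08,-0.007,0,0,0,0]],
  ],
)

```text
time_s: 15.6
tcp_pos: [0.5716, -0.051, 0.0601]
ee_rot: [[0.996, -0.084, -0.001], [-0.084, -0.996, -0.001], [-0.001, 0.001, -1.0]]
wrist_force: [-1.3, 0.9, 1.0]
gripper_width: 0.124
```

apply_moves(
  plan=[
    [[13,0.08,-0.007,0,0,0,0],[13,0.08,-0.007,0,0,0,0]],
  ],
)

```text
time_s: 15.77
tcp_pos: [0.576, -0.0514, 0.0601]
ee_rot: [[0.996, -0.084, -0.001], [-0.084, -0.996, -0.001], [-0.001, 0.001, -1.0]]
wrist_force: [-0.4, 1.4, 0.7]
gripper_width: 0.132
```

apply_moves(
  plan=[
    [[13,0.06,-0.006,0,0,0,0]],
  ],
)

```text
time_s: 15.85
tcp_pos: [0.5778, -0.0516, 0.0601]
ee_rot: [[0.996, -0.084, -0.001], [-0.084, -0.996, -0.001], [-0.001, 0.001, -1.0]]
wrist_force: [-0.1, 1.8, 1.2]
gripper_width: 0.129
```

apply_moves(
  plan=[
    [[13,0.06,-0.006,0,0,0,0]],
  ],
)

```text
time_s: 15.93
tcp_pos: [0.5794, -0.0518, 0.0601]
ee_rot: [[0.996, -0.084, -0.001], [-0.084, -0.996, -0.001], [-0.001, 0.001, -1.0]]
wrist_force: [-1.1, 0.4, 1.1]
gripper_width: 0.124
```

apply_moves(
  plan=[
    [[13,0.06,-0.006,0,0,0,0]],
  ],
)

```text
time_s: 16.02
tcp_pos: [0.58, -0.052, 0.06]
ee_rot: [[0.996, -0.084, -0.004], [-0.084, -0.996, -0.001], [-0.004, 0.001, -1.0]]
wrist_force: [-4.4, 1.3, 2.9]
gripper_width: 0.132
```

apply_moves(
  plan=[
    [[13,0.06,-0.006,0,0,0,0]],
  ],
)

```text
time_s: 16.1
tcp_pos: [0.58, -0.0522, 0.0598]
ee_rot: [[0.996, -0.084, -0.007], [-0.084, -0.996, -0.001], [-0.007, 0.001, -1.0]]
wrist_force: [-4.6, 0.9, 3.3]
gripper_width: 0.132
```

apply_moves(
  plan=[
    [[13,0.08,-0.006,0.015,0,-0.007,0]],
  ],
)

```text
time_s: 16.18
tcp_pos: [0.5804, -0.0524, 0.0597]
ee_rot: [[0.996, -0.085, -0.004], [-0.085, -0.996, -0.001], [-0.004, 0.001, -1.0]]
wrist_force: [-5.4, 1.6, 2.6]
gripper_width: 0.128
```

apply_moves(
  plan=[
    [[13,0.12,-0.009,0.015,0,-0.007,0]],
  ],
)

```text
time_s: 16.27
tcp_pos: [0.5808, -0.0526, 0.0597]
ee_rot: [[0.996, -0.085, -0.003], [-0.085, -0.996, -0.001], [-0.003, 0.001, -1.0]]
wrist_force: [-9.0, 2.7, 5.9]
gripper_width: 0.132
```

apply_moves(
  plan=[
    [[13,0.14,0,0.035,0,-0.005,0]],
  ],
)

```text
time_s: 16.35
tcp_pos: [0.581, -0.0527, 0.0598]
ee_rot: [[0.996, -0.086, -0.005], [-0.086, -0.996, -0.001], [-0.005, 0.002, -1.0]]
wrist_force: [-8.4, 1.3, 1.8]
gripper_width: 0.128
```

apply_moves(
  plan=[
    [[13,0.16,0,0.035,0,-0.005,0]],
  ],
)

```text
time_s: 16.43
tcp_pos: [0.581, -0.0527, 0.0597]
ee_rot: [[0.996, -0.087, -0.009], [-0.087, -0.996, -0.001], [-0.009, 0.002, -1.0]]
wrist_force: [-9.6, 2.5, 5.0]
gripper_width: 0.13
```

apply_moves(
  plan=[
    [[13,0.18,0,0.04,0,-0.012,0]],
  ],
)

```text
time_s: 16.52
tcp_pos: [0.5813, -0.0528, 0.0597]
ee_rot: [[0.996, -0.087, -0.007], [-0.087, -0.996, -0.002], [-0.007, 0.002, -1.0]]
wrist_force: [-10.1, 2.6, 4.7]
gripper_width: 0.133
```

apply_moves(
  plan=[
    [[13,0.18,0,0.04,0,-0.014,0]],
  ],
)

```text
time_s: 16.6
tcp_pos: [0.5813, -0.0527, 0.0597]
ee_rot: [[0.996, -0.088, -0.003], [-0.088, -0.996, -0.002], [-0.003, 0.002, -1.0]]
wrist_force: [-9.3, 3.5, 5.8]
gripper_width: 0.131
```

apply_moves(
  plan=[
    [[13,0.22,0.005,0.05,0,-0.014,0]],
  ],
)

```text
time_s: 16.68
tcp_pos: [0.5816, -0.0528, 0.0597]
ee_rot: [[0.996, -0.089, -0.0], [-0.089, -0.996, -0.002], [0.0, 0.002, -1.0]]
wrist_force: [-11.6, 2.7, 5.5]
gripper_width: 0.129
```

apply_moves(
  plan=[
    [[13,0.24,0.005,0.05,0,-0.014,0]],
  ],
)

```text
time_s: 16.77
tcp_pos: [0.5818, -0.0528, 0.0596]
ee_rot: [[0.996, -0.09, 0.001], [-0.09, -0.996, -0.003], [0.001, 0.002, -1.0]]
wrist_force: [-13.9, 3.7, 7.6]
gripper_width: 0.128
```

apply_moves(
  plan=[
    [[13,0.28,0.005,0.07,0,-0.012,0]],
  ],
)

```text
time_s: 16.85
tcp_pos: [0.5822, -0.0529, 0.0597]
ee_rot: [[0.996, -0.091, -0.001], [-0.091, -0.996, -0.003], [-0.001, 0.003, -1.0]]
wrist_force: [-13.7, 3.3, 3.8]
gripper_width: 0.131
```

apply_moves(
  plan=[
    [[13,0.3,0.005,0.08,0,-0.012,0]],
  ],
)

```text
time_s: 16.93
tcp_pos: [0.5823, -0.0529, 0.0598]
ee_rot: [[0.996, -0.092, -0.006], [-0.092, -0.996, -0.003], [-0.005, 0.004, -1.0]]
wrist_force: [-13.3, 3.5, 4.9]
gripper_width: 0.131
```

apply_moves(
  plan=[
    [[13,0.32,0.005,0.07,0,-0.018,0]],
  ],
)

```text
time_s: 17.02
tcp_pos: [0.5825, -0.053, 0.0597]
ee_rot: [[0.996, -0.094, -0.005], [-0.094, -0.996, -0.004], [-0.005, 0.005, -1.0]]
wrist_force: [-17.4, 4.5, 9.9]
gripper_width: 0.129
```

apply_moves(
  plan=[
    [[13,0.34,0.005,0.07,0,-0.018,0]],
  ],
)

```text
time_s: 17.1
tcp_pos: [0.5826, -0.053, 0.0597]
ee_rot: [[0.995, -0.095, -0.006], [-0.095, -0.995, -0.005], [-0.006, 0.005, -1.0]]
wrist_force: [-19.3, 5.7, 11.1]
gripper_width: 0.134
```

apply_moves(
  plan=[
    [[13,0,0,0,0,0,0],[13,-0.1,0.01,0,0,0,0],[13,-0.3,0.03,0,0,0,0],[13,-0.5,0.045,0,0,0,0],[13,-0.5,0.045,0,0,0,0],[13,0,0,0,0,0,0]],
  ],
)

```text
time_s: 17.6
tcp_pos: [0.5486, -0.0492, 0.06]
ee_rot: [[0.996, -0.094, 0.002], [-0.094, -0.996, -0.004], [0.003, 0.004, -1.0]]
wrist_force: [-0.1, -0.1, -0.1]
gripper_width: 0.128
```

Run:
```python
from h import *
s=sense(); p=capture("wrist"); pickle.dump((s,p),open("w9.pkl","wb")); save(p["pixels"],"w9.png")
a=np.radians(5.05);ax=np.array([np.cos(a),-np.sin(a)]);ay=np.array([np.sin(a),np.cos(a)]);o=np.array([.6643,-.0588])
Q=cloud(p,s); print(s["tcp_pos"],s["wrist_force"])
p=capture("side"); save(cv2.resize(p["pixels"][130:235,200:340],None,fx=5,fy=5,interpolation=cv2.INTER_CUBIC),"s9.png"); pickle.dump(p,open("s9.pkl","wb"))
```

```text
[ 0.54855897 -0.0491507   0.05995385] [-0.10113352 -0.13634743 -0.11870853]
```

View pics/w9.png

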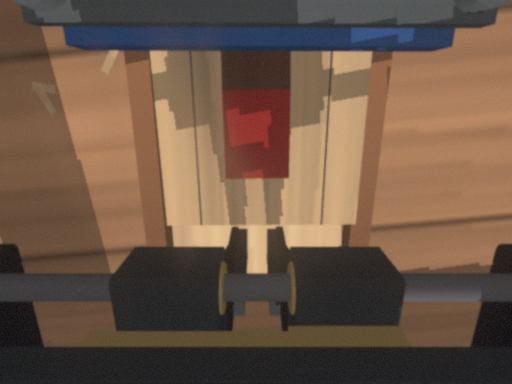

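View pics/s9.png

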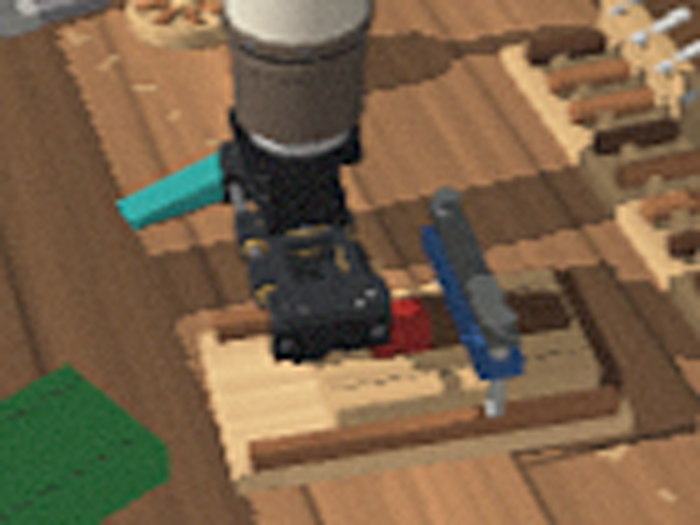

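apply_moves(
  plan=[
    [[13,0.4,-0.036,0,0,0.002,0],[13,0.4,-0.036,0,0,0,0],[13,0.3,-0.027,0,0,0,0],[13,0.06,-0.005,0,0,0,0],[13,0.06,-0.005,0,0,0,0]],
  ],
)

```text
time_s: 18.12
tcp_pos: [0.5826, -0.0521, 0.0603]
ee_rot: [[0.996, -0.094, -0.003], [-0.094, -0.996, -0.004], [-0.002, 0.005, -1.0]]
wrist_force: [-6.2, 2.2, 4.9]
gripper_width: 0.129
```

apply_moves(
  plan=[
    [[13,0.08,-0.007,0,0,0,0]],
  ],
)

```text
time_s: 18.2
tcp_pos: [0.5826, -0.0525, 0.0596]
ee_rot: [[0.995, -0.095, -0.009], [-0.095, -0.995, -0.005], [-0.008, 0.005, -1.0]]
wrist_force: [-6.5, 2.0, 4.0]
gripper_width: 0.132
```

apply_moves(
  plan=[
    [[13,0.1,-0.007,0.01,0,0,0]],
  ],
)

```text
time_s: 18.28
tcp_pos: [0.5825, -0.0527, 0.0591]
ee_rot: [[0.995, -0.096, -0.016], [-0.096, -0.995, -0.005], [-0.015, 0.006, -1.0]]
wrist_force: [-6.9, 3.1, 4.4]
gripper_width: 0.133
```

apply_moves(
  plan=[
    [[13,0,0,0,0,0,0],[13,-0.2,0.02,0,0,0,0],[13,-0.5,0.045,0,0,0,0],[13,-0.6,0.05,0,0,0,0],[13,-0.8,0.05,0.2,0,0,0],[13,-0.8,0,1,0,0,0],[13,-0.5,0,1,0,0,0],[13,-0.2,0,1,0,0,0],[13,0,0,0.5,0,0,0],[13,0,0,0,0,0,0]],
  ],
)

```text
time_s: 19.12
tcp_pos: [0.4911, -0.049, 0.1525]
ee_rot: [[0.995, -0.097, -0.009], [-0.097, -0.995, -0.005], [-0.009, 0.006, -1.0]]
wrist_force: [0.7, -0.1, 0.2]
gripper_width: 0.129
```

Run:
```python
from h import *
s=sense(); p=capture("wrist"); print(s["time_s"],s["tcp_pos"],s["wrist_force"].round(1))
A=p["pixels"]
p=capture("side"); B=cv2.resize(p["pixels"][130:235,200:340],None,fx=4,fy=4,interpolation=cv2.INTER_CUBIC)
t=capture("top"); C=cv2.resize(t["pixels"][105:210,235:330],None,fx=4,fy=4,interpolation=cv2.INTER_CUBIC)
save(A,"w10.png"); save(B,"s10.png"); save(C,"t10.png"); pickle.dump((s,t),open("t10.pkl","wb"))
t0=pickle.load(open("top0.pkl","rb"))
R,tt=cam2w(t)
for l in ["spacer","mallet","gouge_a","brush","oil","rosette"]:
    for r in recognise(l,t)[:2]: print(l,round(r["score"],2),(R@np.array(r["at"])+tt).round(3))
```

```text
19.1167 [ 0.49106055 -0.04899732  0.15248583] [ 0.7 -0.1  0.2]
spacer 0.88 [ 0.508 -0.32   0.019]
mallet 0.57 [0.644 0.336 0.091]
gouge_a 0.9 [ 0.639 -0.459  0.016]
gouge_a 0.7 [ 0.698 -0.382  0.023]
brush 0.86 [0.462 0.504 0.019]
oil 0.98 [ 0.496 -0.465  0.089]
rosette 0.92 [0.599 0.459 0.017]
rosette 0.67 [ 0.642 -0.057  0.071]
```

View pics/t10.png

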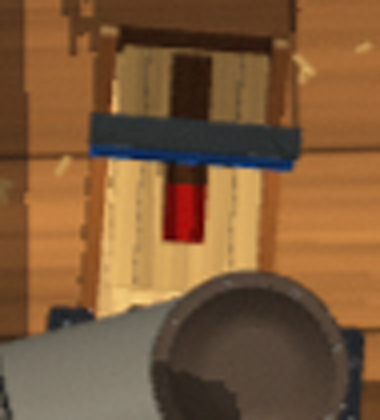

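View pics/s10.png

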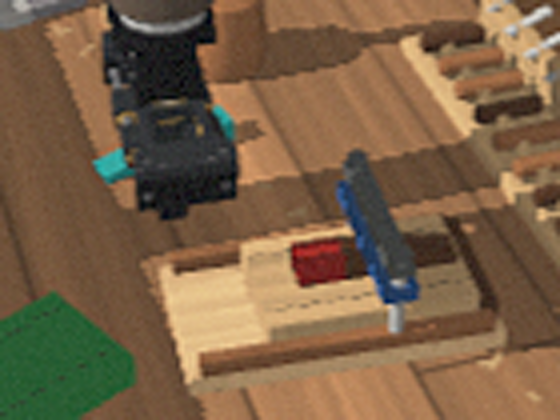

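The pictures show the wedge under the middle of the bar, with its red end at top crop (184,212), straight along the jig. The blank is at the stop, the gripper is clear, and the other things are where they were.

```bash
python3 -c "
from station import finish_job
print(finish_job())"
```

```text
the job is handed in; nothing more can be done
None
```

The blank is home and the wedge is jammed under the middle of the bar. I handed the job in at about 19 s; `finish_job` gives no verdict.

- **Blank:** I pushed it about 30 mm with the closed fingers, until it stopped dead at about 15 N. The wrist and top pictures then put its near end at jig x about -106 mm, where home is -105 mm.
- **Wedge:** I gripped the red-ended one, not the turquoise, and set it flat on the blank with its tip under the bar. I let it go and pushed it level from behind with the fingertips. It touched the bar at TCP x of about 0.580 m and went about 3 mm further, up to a push of 19 N.
- **Check that it is tight:** After I backed off, a second push of about 7 N did not move it. From the push force the bar presses on it with roughly 9 N, and from the spring travel about 15 N. These two disagree, but both lie between the 4 N and 20 N limits; I could not measure the bar's force directly.
- **Down-press:** While pushing, the fingers also pressed down by up to about 11 N. That puts the load on the blank at an estimated 20 to 26 N, under the 30 N bruise limit.
- **Last pictures:** The wedge is straight and central under the bar, the blank is at the stop and the gripper is clear. The positions the network reported for the other things agreed with the start to within about 5 mm, less than the 20 mm allowed. I did not ask for the narrow gouge separately, because the network treats both gouges as one class; it found two, both in their starting places.

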